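# Catch the rolling jar at the label reader and ease it to the end lip

## Robot

A 6-joint arm with a two-finger parallel gripper is mounted at the origin on the work surface. World frame = base frame: x ahead of the robot, y to its left, z up, the work surface at z = 0. Lengths are in m, angles in rad, forces in N, time in s.
With the tool pointing down it reaches from about 0.425 to 0.95 m from the base axis. Payload 3.5 kg.
Tool frame: the origin (TCP) lies midway between the tips of the shut fingers; the grasp point (between the pads) lies 19 mm behind it; z points along the fingers, y is the line along which they close (so a half turn about z gives the same grasp; the last joint's range is limited). The gripper opens to 85 mm and grips with 20 to 120 N. Pads are 22 mm wide; open, the fingers measure 114 mm over their backs; the gripper's body (76 mm by 85 mm) begins 54 mm behind the grasp point. The pads swing forward as they close: fully open they stand 13 mm farther back than shut.
Start: joints at [1.194, 0.286, 1.577, -0, 1.279, -0.15], TCP at [0.152, 0.658, 0.231] pointing down, gripper open.
Joint ranges: [-2.77, 2.77], [-0.9, 2.22], [0.21, 2.48], [-1.53, 4.67], [0.24, 2.81], [-2.84, 2.84]. Speed limits (rad/s): [2.79, 2.79, 3.14, 3.14, 3.14, 3.14].

## Interface

Orientations are given as a unit quaternion [x, y, z, w].
In Python, from plant import ctrl gives the robot as it stands.
- The arm moves only by the tool move_arm, never from a script. Its argument "plan" is a list of rows, each an object of numbers: "x", "y", "z": the shift along the tool's x, y, z in m; "yaw": the turn about the tool's z in rad; "fingers": the closure, from 0 (fully open) to 1 (shut). In form: [{"x": .., "y": .., "z": .., "yaw": .., "fingers": ..}, ...]. A call has 1 to 5 rows; each row is the pose to reach, as a shift and turn from the pose commanded when the call began, along the tool's axes at that moment; what a row does not reach only later rows make up. A row lasts 1/10 s, in which the tool goes at most 50 mm and 8.59 degrees, less where a joint would pass 70% of its speed; a pose out of reach is approached as far as the arm can. A call with a gripper value outside its range is refused whole. The fingers move at their own pace and stop on an object; "force" is the grip in N (left out, the last holds). Time passes only in rows, so rows that repeat a pose let the fingers close. It gives the time, the measured TCP pose, the force, the opening and the grip force at its end, in the units of the state.
- ctrl.get_state(): the state, without advancing time (a new reading comes with each control period).
- ctrl.read_camera(name): name is "side" or "top" or "wrist"; returns the picture (420x560x3 uint8, red, green, blue); there is no depth.
- ctrl.camera_model(name): a dict with "intrinsics" (3x3 intrinsics, pixels), "cam_to_world" (4x4, takes a point from camera to world coordinates); the wrist camera has in their place "tool_from_camera" (4x4, takes a point from camera to tool coordinates, whose origin is the TCP and whose axes are the flange's). Camera axes: x right, y up, looking along -z (the intrinsics and any distortion apply to the point x, -y, -z); pixel columns grow to the right and rows downward; lengths in m; the calibration is good to about 2 mm. A picture is of the moment at which its call begins: read the wrist's pose just before it. camera_model takes no time and is no camera call.
- ctrl.sign_off(): hands the job in; it is judged then, once.
The state is a dict: "time": time; "qpos": joint angles; "dq": joint speeds; "joint_efforts": joint torques, N m; "eef_pos": TCP position; "tcp_rot": TCP orientation; "contact_force": force on the tool from outside, world axes, zero at the start; "wrist_torque": the same for the moment, N m; "opening": opening from 0.0 (shut) to 1.0 (fully open); "finger_force": force on a finger pad.
Only numpy, scipy, OpenCV 4.12 (cv2) and the standard library are available. Lean on these libraries where they do the work, as an engineer would, in place of code of your own. Each camera call takes 0.05 s, during which the arm holds its last target. There are 200 camera calls.

## Task

Press the gate tab of the gravity lane right down so that the jar rolls out from under the wire cover, then meet it with the fingers at its own speed, so that it is not bumped, stopped short or thrown back but rolls on briskly past the pair of pegs, and brake it from there to a stop in front of the label reader. Keep it still there for 2 seconds, then let it down slowly, without a knock, until it rests against the lip at the end of the lane, and take the hand away. The jar stays in the lane throughout, and the spare jar, small bottle and tape roll stay where they are.

Things in the scene. Friction and masses are not known exactly. Their poses are not given: they have to be found in the camera images.
- lane: Inclined jar lane, a steel channel on a fixed stand. Origin on the table under its middle; x level, downhill along it; y level, across, to the robot's side; z up. Floor top at z = 0.066 - 0.034 x - tilt (x + 0.235) (m, lane frame), x -0.290 to 0.249. Side walls 78 mm apart inside, 86 mm outside, 16 mm over the floor. A low overrun tray (x 0.265 to 0.375, 32 mm high) lies beyond the end.
- jar_center (a point): The jar's centre: white and grey cylinder, 70 mm diameter, 70 mm long, 0.35 kg, lying across the lane at the gate at lane x = -0.235. Let go, it rolls at 0.07 to 0.16 m/s2, leaves the cover at 0.15 to 0.22 m/s 1.1 to 1.8 s after release and runs over the lip after about 3 s. Hit by slower fingers it loses about twice the difference in speed: meet it at nearly its own.
- tilt (a joint): How much steeper (rad) the lane is set in this run than its nominal slope of 0.034, between -0.005 and 0.005: it turns the channel a little about the place where the jar starts, and is stiff (leave it). A steeper lane makes the jar roll faster: its acceleration is about 0.11 m/s2 + 6.5 m/s2 x tilt.
- gate (a joint): Gate, m: 0 = closed (a steel blade across the lane stands 24 mm over the floor and holds the jar), 0.028 = pressed right down. The blade is flush at 0.024 and lets the jar go from there on. Friction about 4 N and damping 15 N s/m, no spring: it stays where it is left.
- gate_tab (a point): Centre of the top face of the grey press tab of the gate, 36 x 36 mm, beside the lane on the robot's side (lane x = -0.200, y = 0.090), 58 mm over the lane floor when closed; it goes straight down 28 mm with the gate. Press it from above.
- cover_end (a point): Middle of the cover's downhill end (lane x = -0.060), at its top, 80 mm over the floor. The cover is a cage of 4 mm steel wires, 92 mm wide, that roofs the lane from x = -0.290 to here and keeps fingers out; downhill of it the lane is open from above.
- reader_mark (a point): Point on the lane floor on the centre line in front of the label reader (lane x = 0.12). The jar is to stand with its centre above it, within 20 mm along the lane. The reader is a black box, 60 x 45 mm, on the far side (y -0.11 to -0.06), its top 52 mm over the floor; a small black post stands outside each wall at the same x, 18 mm over the floor.
- pegs (a point): Point on the lane floor on the centre line (lane x = 0.03) between two short round steel pegs on the side walls, 8 mm thick, 26 mm over the floor, 82 mm apart. Until its centre gets here the jar must keep rolling at 0.1 m/s or more; from here on it is braked, to under 0.17 m/s by lane x = 0.085, and it must not stop before lane x = 0.10.
- end_lip (a point): Middle of the upper inside edge of the rubber lip across the lane's end (lane x = 0.249), 4 mm over the floor. A jar resting against it has its centre 16 mm uphill of this point (lane x = 0.233). Fingers held 20 mm over the floor pass over the lip freely. The jar must come to the lip slower than 0.1 m/s.
- spare_jar: Bystander: upright jar, 70 mm diameter, 70 mm high, on the table beyond the lane; origin under its middle. Leave it.
- small_bottle: Bystander: upright amber bottle, 44 mm diameter, 85 mm high, on the table beyond the lane; origin under its middle. Leave it.
- tape_roll: Bystander: flat paper tape roll, 80 mm diameter, 25 mm high, on the table on the robot's side of the lane; origin under its middle. Leave it.
There are look-alikes about, which are no part of the job. What is shaped like the part that bears jar_center but pink or yellow is not meant.

How it is judged:
On the way, in this order (a step that is already met when the one before it is completed fails the run):
1. the gate is pressed right down (value of joint gate above 0.024 m), for 0.1 s.
2. the jar has rolled out from under the cover (x of jar_center in the frame of lane above -0.08 m), for 0.1 s.
3. the jar stands still in front of the label reader (x of jar_center in the frame of lane between 0.095 and 0.145 m and linear speed of jar below 0.03 m/s), for 1.5 s.
4. the jar rests against the end lip (x of jar_center in the frame of lane above 0.225 m and linear speed of jar below 0.02 m/s), for 0.2 s.
At the end, for the whole second after the job is handed in: The jar lies at rest in the lane against the end lip (centre within 8 mm of its resting place along the lane, 12 mm across), released (x of jar_center in the frame of lane between 0.225 and 0.241 m and y of jar_center in the frame of lane between -0.012 and 0.012 m and z of jar_center in the frame of lane between 0.084 and 0.102 m and linear speed of jar below 0.01 m/s); the robot touches nothing.
It fails at once if the jar is hit hard (over 15 N) (contact force between any of the fingers, the arm and jar above 15 N).
It fails at once if the jar is bumped back or held up (slower than 0.07 m/s) before the pegs, or stopped short of the reader ((x of jar_center in the frame of lane between -0.07 and 0.03 m and linear speed of jar below 0.07 m/s) or (x of jar_center in the frame of lane between -0.07 and 0.088 m and linear speed of jar below 0.03 m/s)).
It fails at once if the jar comes to the reader unbraked (over 0.2 m/s) or knocks into the end lip (over 0.12 m/s) ((x of jar_center in the frame of lane above 0.088 m and linear speed of jar above 0.2 m/s) or (x of jar_center in the frame of lane above 0.215 m and linear speed of jar above 0.12 m/s)).
It fails at once if the jar leaves the lane (x of jar_center in the frame of lane above 0.25 m or z of jar_center in the frame of lane above 0.135 m or z of jar_center in the frame of lane below 0.07 m or y of jar_center in the frame of lane above 0.03 m or y of jar_center in the frame of lane below -0.03 m).
It fails at once if a bystander is disturbed (distance of any of spare_jar, small_bottle, tape_roll from where it was at the start of the episode above 0.02 m).
It also fails if it takes over 38 s, if anything falls off the work surface, if the arm or the gripper's body presses on something with over 40 N, if the wrist force passes 120 N, or if a joint passes its speed limit or range.

## Working session

There is one attempt and no reset: what is moved stays moved. The work goes in short steps, Python scripts to look and compute and a tool call to move; the robot and the scene stay as the last step left them, time stands still between calls to the robot, and variables do not carry over. Pictures are saved under pics/ and viewed, at most 10 in all, crops included, and the job is handed in when it is done.

Besides the shell and the picture viewer there is one more tool, called after "Request:" as name([rows], argument=value, ...), one row to a line, values as JSON. move_arm: Moves the arm, as the interface text tells. Its arguments: {"type":"object","properties":{"plan":{"type":"array"},"force":{"type":"number"}},"required":["plan"]}

```bash
ls; mkdir -p pics; python3 - <<'E'
from plant import ctrl
import cv2,numpy as np
np.set_printoptions(precision=4,suppress=True)
for n in("side","top"):
    cv2.imwrite(f"pics/{n}0.png",ctrl.read_camera(n)[:,:,::-1]); m=ctrl.camera_model(n); print(n,m)
print(ctrl.camera_model("wrist"))
print(ctrl.get_state())
E
```

```text
pics
side {'intrinsics': array([[486.9858,   0.    , 278.6429],
       [  0.    , 486.9858, 205.408 ],
       [  0.    ,   0.    ,   1.    ]]), 'cam_to_world': array([[ 0.6945,  0.4951, -0.522 ,  0.0647],
       [-0.7194,  0.489 , -0.4933, -0.6143],
       [ 0.011 ,  0.7182,  0.6958,  0.84  ],
       [ 0.    ,  0.    ,  0.    ,  1.    ]])}
top {'intrinsics': array([[505.801 ,   0.    , 283.0773],
       [  0.    , 505.801 , 206.797 ],
       [  0.    ,   0.    ,   1.    ]]), 'cam_to_world': array([[ 0.1147,  0.9736, -0.1972,  0.3491],
       [-0.9934,  0.1135, -0.0175, -0.0898],
       [ 0.0054,  0.1979,  0.9802,  1.3005],
       [ 0.    ,  0.    ,  0.    ,  1.    ]])}
{'intrinsics': array([[340.1936,   0.    , 273.9718],
       [  0.    , 340.1936, 207.8374],
       [  0.    ,   0.    ,   1.    ]]), 'tool_from_camera': array([[ 0.0009,  0.962 ,  0.2732,  0.0691],
       [ 1.    , -0.0013,  0.0012,  0.0002],
       [ 0.0015,  0.2732, -0.962 , -0.143 ],
       [ 0.    ,  0.    ,  0.    ,  1.    ]])}
{'time': 0.1, 'qpos': array([ 1.1939,  0.2871,  1.5781, -0.    ,  1.2786, -0.15  ]), 'dq': array([-0.001 , -0.0014, -0.0041,  0.0008,  0.001 ,  0.0007]), 'joint_efforts': array([ -0.0003, -40.7294, -29.37  ,  -0.0002,   0.0034,   0.    ]), 'eef_pos': array([0.1516, 0.6571, 0.23  ]), 'tcp_rot': array([ 0.1132,  0.9936, -0.0011, -0.0003]), 'contact_force': array([0.307 , 0.3871, 0.5397]), 'wrist_torque': array([-0.0293, -0.0348,  0.0181]), 'finger_force': 0.0, 'opening': 1.0022114830061202}
```

View pics/side0.png

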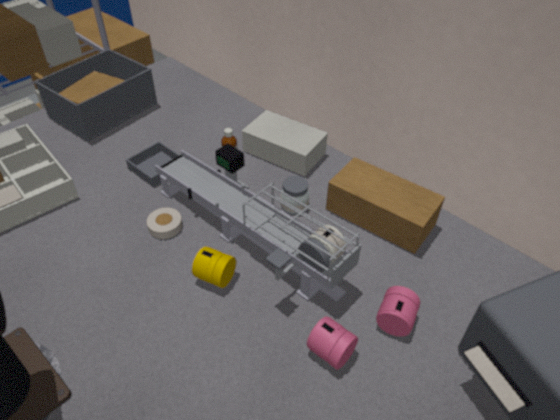

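View pics/top0.png

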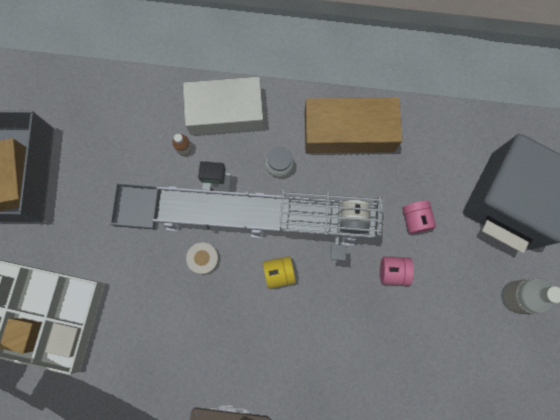

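The top view shows the lane running left (downhill, tray at ~(135,206)) to the right (jar at ~(355,214), under the cover). The tab is at ~(339,250), the reader at ~(211,172) and the tape roll at ~(202,258). Next I'll enlarge the lane.

```bash
python3 - <<'E'
import cv2
a=cv2.imread("pics/top0.png")[150:280,105:395]
cv2.imwrite("pics/topc.png",cv2.resize(a,None,fx=2.75,fy=2.75,interpolation=cv2.INTER_CUBIC))
a=cv2.imread("pics/side0.png")[125:310,120:370]
cv2.imwrite("pics/sidec.png",cv2.resize(a,None,fx=3.2,fy=3.2,interpolation=cv2.INTER_CUBIC))
E
```

```text
(no output)
```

View pics/topc.png

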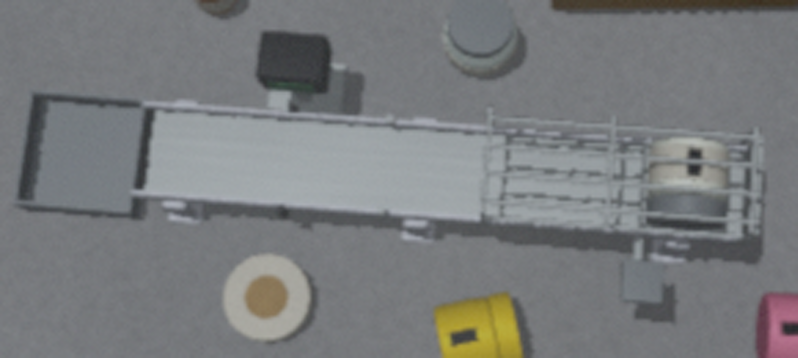

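View pics/sidec.png

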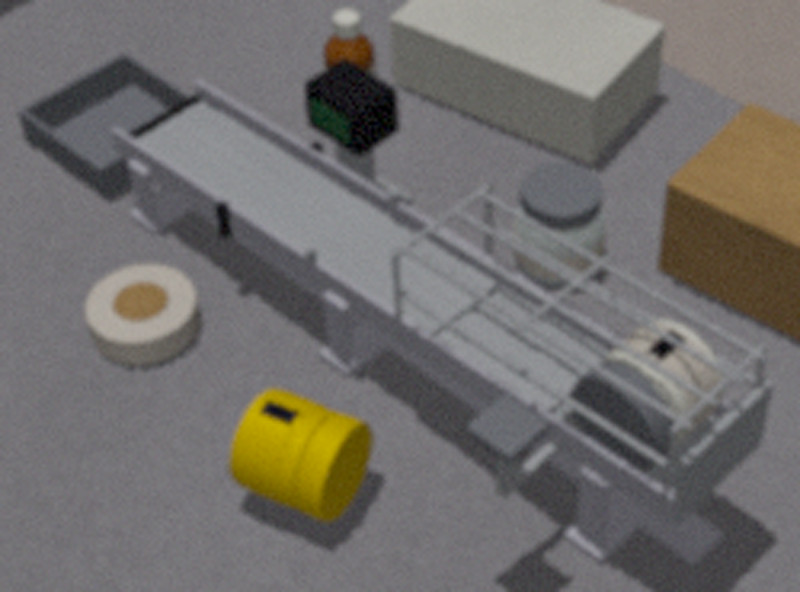

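The crops give matching points in both views: tab corners, cover frame corners, wall ends, pegs, posts and reader. I'll triangulate them and fit the lane pose.

```bash
cat > h.py <<'E'
import numpy as np,cv2
from plant import ctrl
np.set_printoptions(precision=4,suppress=True)
def ray(n,uv):
    m=ctrl.camera_model(n);K=m["intrinsics"];T=np.array(m["cam_to_world"])
    d=np.linalg.solve(K,[uv[0],uv[1],1.]);d=T[:3,:3]@[d[0],-d[1],-d[2]]
    return T[:3,3],d/np.linalg.norm(d)
def tri(a,b):
    A=np.zeros((3,3));y=np.zeros(3);R=[ray("top",a),ray("side",b)]
    for o,d in R:
        P=np.eye(3)-np.outer(d,d);A+=P;y+=P@o
    p=np.linalg.solve(A,y)
    return p,max(np.linalg.norm((np.eye(3)-np.outer(d,d))@(p-o)) for o,d in R)
E
cat > m.py <<'E'
from h import *
from scipy.optimize import least_squares
T=lambda u,v:(u/2.75+105,v/2.75+150)
S=lambda u,v:(u/3.2+120,v/3.2+125)
# name: top, side, lane x,y, height over floor
D=dict(tab=(T(642,282),S(509,427),-.2,.09,.058),
 cn=(T(486,219),S(397,255),-.06,.044,.08), cf=(T(490,113),S(487,192),-.06,-.044,.08),
 uf=(T(760,131),S(760,353),-.288,-.044,.08), un=(T(757,233),S(672,492),-.288,.044,.08),
 wn=(T(134,193),S(117,133),.249,.041,.016), wf=(T(146,104),S(200,86),.249,-.041,.016),
 pn=(T(387,212),S(311,253),.03,.041,.026), pf=(T(390,120),S(393,188),.03,-.041,.026),
 qn=(T(283,210),S(223,206),.12,.047,.018))
P={k:tri(v[0],v[1]) for k,v in D.items()}
def pred(q,v):
    x,y,h=v[2:];c,s=np.cos(q[2]),np.sin(q[2])
    return np.array([q[0]+c*x-s*y,q[1]+s*x+c*y,.066-.034*x-q[3]*(x+.235)+h])
f=lambda q:np.concatenate([P[k][0]-pred(q,D[k]) for k in D])
r=least_squares(f,[.5,0,1.6,0],loss="soft_l1",f_scale=.003)
print(r.x)
for k in D: print(k,P[k][0],"gap",round(P[k][1],4),"res",P[k][0]-pred(r.x,D[k]))
E
python3 m.py
```

```text
[ 0.5759 -0.0087  1.6009  0.004 ]
tab [ 0.4934 -0.2101  0.1295] gap 0.0017 res [ 0.0014  0.0013 -0.0011]
cn [ 0.5293 -0.0743  0.153 ] gap 0.0033 res [-0.0044 -0.0043  0.0057]
cf [ 0.6208 -0.0663  0.1438] gap 0.0019 res [-0.0009  0.0011 -0.0035]
uf [ 0.6267 -0.2928  0.1546] gap 0.0012 res [-0.0018  0.0025 -0.0014]
un [ 0.5444 -0.3031  0.1075] gap 0.0051 res [ 0.0039 -0.0052 -0.0486]
wn [0.5286 0.2442 0.0686] gap 0.0024 res [ 0.0012  0.0053 -0.0031]
wf [0.6112 0.2473 0.067 ] gap 0.0023 res [ 0.0018  0.006  -0.0047]
pn [0.5325 0.0152 0.0928] gap 0.0006 res [-0.0016 -0.0048  0.0029]
pf [0.6151 0.0224 0.0957] gap 0.0016 res [-0.0008 -0.      0.0058]
qn [0.5262 0.1075 0.0814] gap 0.0016 res [ 0.0009 -0.0023  0.0029]
```

Request:
move_arm([
  {"x": -0.4,"y": -0.32,"z": 0,"yaw": 0.8,"fingers": 1},
  {"x": -0.4,"y": -0.32,"z": 0,"yaw": 0.8,"fingers": 1},
  {"x": -0.4,"y": -0.32,"z": 0,"yaw": 0.8,"fingers": 1},
  {"x": -0.4,"y": -0.32,"z": 0,"yaw": 0.8,"fingers": 1},
  {"x": -0.4,"y": -0.32,"z": 0,"yaw": 0.8,"fingers": 1},
])

```text
time: 0.6
eef_pos: [0.3074, 0.4598, 0.2308]
tcp_rot: [0.472, 0.882, -0.0, -0.0]
contact_force: [0.7, 0.4, -0.5]
opening: 0.144
finger_force: 0.0
```

```bash
cat > g.py <<'E'
# shift from the current pose to a lane-frame goal (tip height over floor), in tool axes
import sys
from h import *
from scipy.spatial.transform import Rotation as Rn
O=np.array([.5759,-.0087]);Y=1.6009;TI=.004
c,s=np.cos(Y),np.sin(Y)
def w(x,y,h): return np.array([O[0]+c*x-s*y,O[1]+s*x+c*y,.066-.034*x-TI*(x+.235)+h])
def inv(p):
    d=np.array(p[:2])-O;x=c*d[0]+s*d[1];return np.array([x,-s*d[0]+c*d[1],p[2]-(.066-.034*x-TI*(x+.235))])
if __name__=="__main__":
    st=ctrl.get_state();R=Rn.from_quat(st["tcp_rot"]).as_matrix();p=st["eef_pos"]
    print("t",st["time"],"tcp",p,"lane",inv(p),"q",st["qpos"],"F",st["contact_force"],"open",st["opening"])
    print("yaw to go",np.arctan2(R[1,0],R[0,0])-Y)
    if len(sys.argv)>3: print("shift",R.T@(w(*map(float,sys.argv[1:4]))-p))
E
python3 g.py -.2 .09 .1
```

```text
t 0.6 tcp [0.3074 0.4598 0.2308] lane [0.4763 0.2542 0.1839] q [ 0.798   0.0188  1.8785 -0.0001  1.245   0.2097] F [ 0.6607  0.4133 -0.4708] open 0.14380123264944367
yaw to go 0.5581865671302049
shift [-0.6606 -0.2189  0.0585]
```

Request:
move_arm([
  {"x": -0.31,"y": 0,"z": 0,"yaw": 0.55,"fingers": 1},
  {"x": -0.31,"y": 0,"z": 0,"yaw": 0.55,"fingers": 1},
  {"x": -0.31,"y": 0,"z": 0,"yaw": 0.55,"fingers": 1},
  {"x": -0.31,"y": 0,"z": 0,"yaw": 0.55,"fingers": 1},
  {"x": -0.31,"y": 0,"z": 0,"yaw": 0.55,"fingers": 1},
])

```text
time: 1.1
eef_pos: [0.4472, 0.2526, 0.231]
tcp_rot: [0.692, 0.722, -0.0, -0.0]
contact_force: [-0.4, 0.2, 0.6]
opening: 0.0
finger_force: 0.0
```

```bash
python3 g.py -.2 .09 .1
```

```text
t 1.1 tcp [0.4472 0.2526 0.231 ] lane [0.265  0.1208 0.176 ] q [ 0.3163 -0.0734  1.9682  0.0001  1.2471  0.2739] F [-0.4285  0.1952  0.6001] open 0.0002715068759295592
yaw to go 0.012243631194067461
shift [-0.4654  0.0251  0.0583]
```

Request:
move_arm([
  {"x": -0.45,"y": 0.025,"z": 0.04,"yaw": 0.01,"fingers": 1},
  {"x": -0.45,"y": 0.025,"z": 0.04,"yaw": 0.01,"fingers": 1},
  {"x": -0.45,"y": 0.025,"z": 0.04,"yaw": 0.01,"fingers": 1},
  {"x": -0.45,"y": 0.025,"z": 0.04,"yaw": 0.01,"fingers": 1},
  {"x": -0.45,"y": 0.025,"z": 0.04,"yaw": 0.01,"fingers": 1},
])

```text
time: 1.6
eef_pos: [0.471, 0.0048, 0.2088]
tcp_rot: [0.695, 0.719, 0.0, -0.0]
contact_force: [0.7, 0.5, 0.8]
opening: 0.001
finger_force: 0.0
```

Request:
move_arm([
  {"x": -0.21,"y": 0,"z": 0.02,"yaw": 0,"fingers": 1},
  {"x": -0.21,"y": 0,"z": 0.02,"yaw": 0,"fingers": 1},
  {"x": -0.21,"y": 0,"z": 0.02,"yaw": 0,"fingers": 1},
  {"x": -0.21,"y": 0,"z": 0.02,"yaw": 0,"fingers": 1},
  {"x": -0.21,"y": 0,"z": 0.02,"yaw": 0,"fingers": 1},
])

```text
time: 2.1
eef_pos: [0.4779, -0.2074, 0.1884]
tcp_rot: [0.697, 0.717, -0.001, -0.0]
contact_force: [0.9, 1.2, -0.3]
opening: 0.002
finger_force: 0.0
```

```bash
python3 g.py -.2 .09 .075
```

```text
t 2.1 tcp [ 0.4779 -0.2074  0.1884] lane [-0.1956  0.1039  0.1159] q [-0.6037 -0.0143  1.992  -0.0012  1.1643 -0.6323] F [ 0.8944  1.1614 -0.3153] open 0.0022823212431892274
yaw to go -0.0010205290078832974
shift [-0.0043  0.014   0.0408]
```

Request:
move_arm([
  {"x": -0.004,"y": 0.014,"z": 0.02,"yaw": 0,"fingers": 1},
  {"x": -0.004,"y": 0.014,"z": 0.042,"yaw": 0,"fingers": 1},
  {"x": -0.004,"y": 0.014,"z": 0.042,"yaw": 0,"fingers": 1},
])

```text
time: 2.4
eef_pos: [0.4906, -0.2049, 0.1434]
tcp_rot: [0.695, 0.719, -0.001, -0.004]
contact_force: [-0.7, 0.4, -0.2]
opening: -0.004
finger_force: 0.0
```

```bash
python3 g.py -.2 .09 .058; python3 - <<'E'
from h import *
a=ctrl.read_camera("side")[:,:,::-1];cv2.imwrite("pics/s1.png",a)
b=ctrl.read_camera("wrist")[:,:,::-1]
t=ctrl.read_camera("top")[:,:,::-1];cv2.imwrite("pics/t1.png",t)
cv2.imwrite("pics/sw.png",np.hstack([cv2.resize(a[100:330,160:400],(400,383)),cv2.resize(t[150:300,190:390],(400,300),interpolation=cv2.INTER_CUBIC)[:300]]) if 0 else np.hstack([cv2.resize(a[125:310,150:400],(400,296)),cv2.resize(t[130:278,190:390],(400,296))]))
cv2.imwrite("pics/w1.png",b)
E
```

```text
t 2.4 tcp [ 0.4906 -0.2049  0.1434] lane [-0.1936  0.0912  0.071 ] q [-0.5867  0.0672  1.9976  0.0002  1.085  -0.6209] F [-0.716   0.3826 -0.1867] open -0.003988959007792649
yaw to go 0.003931868322216259
shift [-0.0065  0.0012  0.0127]
```

View pics/sw.png

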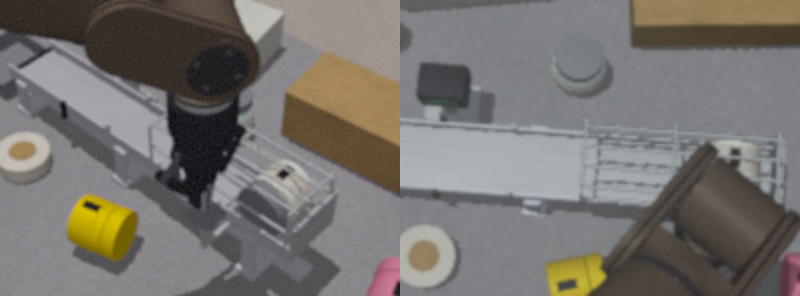

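View pics/w1.png

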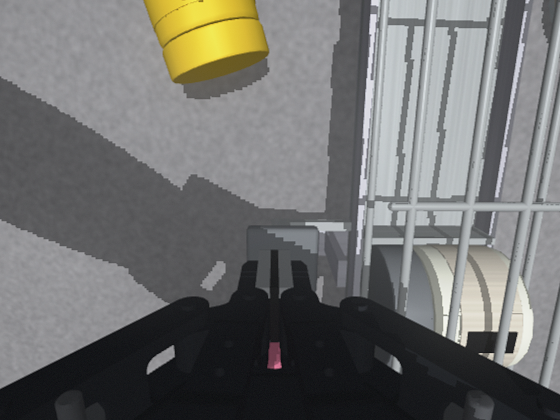

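The side view shows the jar clear of the hand under the cover, and the wrist view shows the tips centred over the tab. I'll set up the jar tracker and feel for the tab.

```bash
cat > jar.py <<'E'
from g import *
def jarx(im,save=None):
    """cream part of the jar in the side view -> lane x (ray onto vertical plane through the lane's centre line)"""
    a=im.astype(int);r,g,b=a[...,0],a[...,1],a[...,2]
    m=((r-b>8)&(r-b<60)&(r>120)&(abs(r-g)<30)).astype(np.uint8)
    K=ctrl.camera_model("side")["intrinsics"];T=np.linalg.inv(ctrl.camera_model("side")["cam_to_world"])
    def pr(p):
        q=T[:3,:3]@p+T[:3,3];return [K[0,0]*q[0]/-q[2]+K[0,2],K[1,1]*-q[1]/-q[2]+K[1,2]]
    roi=np.zeros_like(m);poly=np.array([pr(w(*v)) for v in[(-.29,.036,.0),(-.29,.036,.06),(-.29,-.036,.072),(.25,-.036,.072),(.25,.036,.06),(.25,.036,.0)]])
    cv2.fillPoly(roi,[cv2.convexHull(poly.astype(np.int32))],1)
    m*=roi;n,_,s,cc=cv2.connectedComponentsWithStats(cv2.morphologyEx(m,cv2.MORPH_CLOSE,np.ones((5,5),np.uint8)))
    if n<2: return None
    k=1+np.argmax(s[1:,4]);uv=cc[k];o,d=ray("side",uv)
    N=np.array([-s_,c_,0]) ;P0=w(0,-.01,.035)
    t=N@(P0-o)/(N@d);p=inv(o+t*d)
    return uv,s[k,4],s[k,:4],p
s_,c_=np.sin(Y),np.cos(Y)
if __name__=="__main__":
    for f in sys.argv[1:]: print(jarx(cv2.imread(f)[:,:,::-1]))
E
python3 jar.py pics/side0.png pics/s1.png
python3 - <<'E'
import cv2
print(cv2.imread("pics/s1.png")[225:255:3,320:355:4].tolist()[::3])
E
```

```text
(array([330.3263, 237.5605]), np.int32(380), array([312, 225,  33,  28], dtype=int32), array([-0.2448, -0.01  ,  0.069 ]))
(array([330.1759, 237.6683]), np.int32(398), array([312, 226,  33,  26], dtype=int32), array([-0.2445, -0.01  ,  0.0684]))
[[[153, 148, 147], [165, 168, 170], [174, 179, 179], [147, 145, 148], [133, 130, 132], [158, 152, 151], [141, 135, 137], [141, 136, 137], [137, 134, 134]], [[169, 177, 183], [61, 64, 68], [45, 43, 43], [147, 153, 157], [169, 170, 171], [178, 185, 187], [139, 137, 138], [136, 134, 137], [136, 136, 134]], [[131, 124, 122], [157, 163, 165], [171, 175, 175], [163, 164, 166], [140, 145, 152], [146, 155, 160], [144, 150, 154], [147, 143, 143], [142, 140, 137]], [[113, 105, 103], [135, 127, 128], [142, 140, 138], [147, 153, 154], [150, 151, 153], [114, 117, 121], [103, 102, 100], [129, 124, 126], [139, 135, 135]]]
```

Request:
move_arm([
  {"x": -0.002,"y": 0.003,"z": 0.006,"yaw": 0,"fingers": 1},
  {"x": -0.002,"y": 0.003,"z": 0.009,"yaw": 0,"fingers": 1},
  {"x": -0.002,"y": 0.003,"z": 0.009,"yaw": 0,"fingers": 1},
])

```text
time: 2.85
eef_pos: [0.4958, -0.2084, 0.1381]
tcp_rot: [0.695, 0.719, -0.0, -0.0]
contact_force: [0.0, -0.0, 0.0]
opening: -0.001
finger_force: 0.0
```

Request:
move_arm([
  {"z": 0.005},
  {"z": 0.005},
])

```text
validation failed for argument at $.pl...
```

Request:
move_arm([
  {"z": 0.003},
  {"z": 0.003},
])

```text
validation failed for argument at $.pl...
```

Request:
move_arm([
  {"z": 0.003},
  {"z": 0.003},
])

```text
validation failed for argument at $.pl...
```

Request:
move_arm([
  {"x": 0,"y": 0,"z": 0.005,"yaw": 0,"fingers": 1},
  {"x": 0,"y": 0,"z": 0.005,"yaw": 0,"fingers": 1},
])

```text
time: 3.05
eef_pos: [0.4954, -0.2084, 0.1326]
tcp_rot: [0.695, 0.719, -0.0, -0.001]
contact_force: [0.1, -0.5, -0.5]
opening: -0.003
finger_force: 0.0
```

Request:
move_arm([
  {"x": 0,"y": 0,"z": 0.003,"yaw": 0,"fingers": 1},
  {"x": 0,"y": 0,"z": 0.003,"yaw": 0,"fingers": 1},
])

```text
time: 3.25
eef_pos: [0.4959, -0.2087, 0.1302]
tcp_rot: [0.695, 0.719, 0.0, 0.0]
contact_force: [0.2, 0.3, 0.2]
opening: -0.004
finger_force: 0.0
```

Request:
move_arm([
  {"x": 0,"y": 0,"z": 0.003,"yaw": 0,"fingers": 1},
  {"x": 0,"y": 0,"z": 0.003,"yaw": 0,"fingers": 1},
])

```text
time: 3.45
eef_pos: [0.496, -0.2088, 0.1273]
tcp_rot: [0.695, 0.719, 0.0, 0.0]
contact_force: [-0.1, -0.6, 1.5]
opening: 0.005
finger_force: 0.7
```

Request:
move_arm([
  {"x": 0,"y": 0,"z": 0.003,"yaw": 0,"fingers": 1},
  {"x": 0,"y": 0,"z": 0.003,"yaw": 0,"fingers": 1},
])

```text
time: 3.65
eef_pos: [0.496, -0.2088, 0.1241]
tcp_rot: [0.695, 0.719, 0.0, 0.0]
contact_force: [0.9, -0.1, 2.1]
opening: 0.002
finger_force: 0.9
```

Request:
move_arm([
  {"x": 0,"y": 0,"z": 0.01,"yaw": 0,"fingers": 1},
  {"x": 0,"y": 0,"z": 0.02,"yaw": 0,"fingers": 1},
  {"x": 0,"y": 0,"z": 0.024,"yaw": 0,"fingers": 1},
])

```text
time: 3.95
eef_pos: [0.4965, -0.2092, 0.1023]
tcp_rot: [0.695, 0.719, -0.0, 0.0]
contact_force: [-8.6, 4.1, 27.0]
opening: 0.002
finger_force: 13.8
```

Request:
move_arm([
  {"x": 0.015,"y": 0,"z": -0.035,"yaw": 0,"fingers": 1},
  {"x": 0.063,"y": 0,"z": -0.035,"yaw": 0,"fingers": 1},
  {"x": 0.112,"y": 0,"z": -0.035,"yaw": 0,"fingers": 1},
  {"x": 0.161,"y": 0,"z": -0.035,"yaw": 0,"fingers": 1},
  {"x": 0.2,"y": 0.03,"z": -0.035,"yaw": 0,"fingers": 1},
])

```text
time: 4.45
eef_pos: [0.5149, -0.005, 0.1326]
tcp_rot: [0.695, 0.719, -0.002, -0.003]
contact_force: [1.6, -0.2, -0.1]
opening: 0.001
finger_force: 0.0
```

```bash
cat > look.py <<'E'
from jar import *
im=ctrl.read_camera("side");cv2.imwrite("pics/j%.2f.png"%ctrl.get_state()["time"],im[:,:,::-1])
print("jar at end-.05:",jarx(im))
E
python3 g.py .045 0 .02; python3 look.py
```

```text
t 4.45 tcp [ 0.5149 -0.005   0.1326] lane [0.0056 0.0608 0.0678] q [-0.2069  0.043   2.045  -0.      1.0597 -0.2407] F [ 1.6096 -0.1949 -0.1158] open 0.00066951491727293
yaw to go 0.0037536260711323877
shift [0.0391 0.0613 0.049 ]
jar at end-.05: (array([309.1781, 224.962 ]), np.int32(421), array([292, 213,  32,  28], dtype=int32), array([-0.1921, -0.01  ,  0.0685]))
```

Request:
move_arm([
  {"x": 0.025,"y": 0.042,"z": 0.005,"yaw": 0,"fingers": 1},
  {"x": 0.04,"y": 0.061,"z": 0.046,"yaw": 0,"fingers": 1},
])

```text
time: 4.7
eef_pos: [0.5848, 0.0358, 0.0936]
tcp_rot: [0.694, 0.72, 0.004, 0.005]
contact_force: [1.0, -0.2, 0.6]
opening: -0.008
finger_force: 0.0
```

```bash
python3 look.py; python3 g.py .045 0 .02
```

```text
jar at end-.05: (array([295.551 , 216.6684]), np.int32(392), array([278, 205,  32,  29], dtype=int32), array([-0.1564, -0.01  ,  0.0686]))
t 4.75 tcp [0.579  0.0376 0.0808] lane [ 0.0462 -0.0045  0.0175] q [-0.1106  0.2534  1.9148  0.0019  0.9795 -0.1474] F [-3.9791  0.011  -5.7544] open 0.0017290436537365152
yaw to go 0.005616648281066228
shift [-0.0012 -0.0045 -0.0025]
```

Request:
move_arm([
  {"x": 0,"y": 0,"z": 0,"yaw": 0,"fingers": 1},
])

```text
time: 4.85
eef_pos: [0.5757, 0.0356, 0.0837]
tcp_rot: [0.694, 0.72, -0.003, -0.004]
contact_force: [-0.9, -0.4, -0.5]
opening: -0.001
finger_force: 0.0
```

```bash
python3 look.py; python3 g.py .045 0 .02
```

```text
jar at end-.05: (array([286.5337, 210.1564]), np.int32(326), array([273, 199,  27,  27], dtype=int32), array([-0.132 , -0.01  ,  0.0716]))
t 4.9 tcp [0.5769 0.0348 0.0864] lane [ 0.0434 -0.0023  0.023 ] q [-0.1152  0.2409  1.9182 -0.0002  0.9883 -0.1501] F [-0.4756  0.8621 -0.103 ] open 0.000961687948879608
yaw to go 0.0049187626851217026
shift [ 0.0016 -0.0023  0.0031]
```

Request:
move_arm([
  {"x": -0.01,"y": -0.001,"z": 0.001,"yaw": 0,"fingers": 1},
])

```text
time: 5.0
eef_pos: [0.5781, 0.0242, 0.0891]
tcp_rot: [0.695, 0.719, 0.0, 0.001]
contact_force: [0.0, -0.9, -1.1]
opening: -0.0
finger_force: 0.0
```

```bash
python3 look.py; python3 g.py .045 0 .02
```

```text
jar at end-.05: (array([277.1449, 205.4609]), np.int32(345), array([265, 193,  26,  27], dtype=int32), array([-0.1061, -0.01  ,  0.0688]))
t 5.05 tcp [0.5783 0.0221 0.0896] lane [ 0.0307 -0.0034  0.0257] q [-0.1365  0.2339  1.9198 -0.0013  0.9853 -0.1693] F [ 1.6491 -1.094   0.8341] open 0.003118952246404335
yaw to go 0.003378130262013279
shift [ 0.0143 -0.0033  0.0063]
```

```bash
python3 look.py; cat > fit.py <<'E'
from jar import *
import glob
K=ctrl.camera_model("side")["intrinsics"];T=np.linalg.inv(ctrl.camera_model("side")["cam_to_world"])
def U(x):
    q=T[:3,:3]@w(x,-.0175,.05)+T[:3,3];return K[0,0]*q[0]/-q[2]+K[0,2]
xs=np.linspace(-.3,.3,601);us=np.array([U(x) for x in xs])
inter=lambda u:np.interp(-u,-us,xs)
def redge(f):
    # background-free right edge: mean over rows of rightmost cream pixels
    r=jarx(cv2.imread(f)[:,:,::-1]);return r[2][0]+r[2][2],r[0][0],r[2]
r0=redge("pics/s1.png");u0=U(-.235)
for f in sorted(glob.glob("pics/j*.png")):
    r=redge(f);print(f,r[2],"redge x",inter(r[0]-r0[0]+u0),"cent x",inter(r[1]-r0[1]+u0))
E
python3 fit.py
```

```text
jar at end-.05: (array([273.7892, 204.0753]), np.int32(332), array([262, 191,  25,  27], dtype=int32), array([-0.0966, -0.01  ,  0.067 ]))
pics/j4.50.png [292 213  32  28] redge x -0.1811529380638179 cent x -0.18115891526457847
pics/j4.75.png [278 205  32  29] redge x -0.14353338445482003 cent x -0.14456023821792321
pics/j4.90.png [273 199  27  27] redge x -0.11576645989371175 cent x -0.11958198068333852
pics/j5.05.png [265 193  26  27] redge x -0.09010827960735435 cent x -0.0929021254525899
pics/j5.10.png [262 191  25  27] redge x -0.07849482082803083 cent x -0.0831945476521993
```

Request:
move_arm([
  {"x": 0.001,"y": -0.003,"z": 0.002,"yaw": 0,"fingers": 1},
  {"x": 0.006,"y": -0.003,"z": 0.004,"yaw": 0,"fingers": 1},
  {"x": 0.021,"y": -0.003,"z": 0.005,"yaw": 0,"fingers": 1},
  {"x": 0.044,"y": -0.003,"z": 0.006,"yaw": 0,"fingers": 1},
  {"x": 0.065,"y": -0.003,"z": 0.007,"yaw": 0,"fingers": 1},
])

```text
time: 5.6
eef_pos: [0.5724, 0.0908, 0.0813]
tcp_rot: [0.695, 0.719, 0.0, -0.0]
contact_force: [1.0, -0.5, -0.2]
opening: -0.0
finger_force: 0.1
```

```bash
python3 g.py .166 0 .02; python3 -c "
from plant import ctrl;print(ctrl.get_state()['dq'])"
```

```text
t 5.6 tcp [0.5724 0.0908 0.0813] lane [0.0996 0.0005 0.02  ] q [-0.0178  0.2485  1.9198  0.0006  0.9732 -0.0519] F [ 0.9853 -0.4745 -0.1913] open -0.0003174325501034573
yaw to go 0.003681667346715045
shift [0.0664 0.0007 0.0026]
[ 0.37538299  0.05983894 -0.05089787 -0.00381853 -0.00830134  0.36348581]
```

Request:
move_arm([
  {"x": 0.0185,"y": 0,"z": 0.001,"yaw": 0,"fingers": 1},
  {"x": 0.0345,"y": 0,"z": 0.001,"yaw": 0,"fingers": 1},
  {"x": 0.0475,"y": 0,"z": 0.002,"yaw": 0,"fingers": 1},
  {"x": 0.0575,"y": 0,"z": 0.002,"yaw": 0,"fingers": 1},
  {"x": 0.0645,"y": 0,"z": 0.003,"yaw": 0,"fingers": 1},
])

```text
time: 6.1
eef_pos: [0.5706, 0.1546, 0.0783]
tcp_rot: [0.695, 0.719, 0.0, 0.0]
contact_force: [0.8, 0.3, -0.3]
opening: 0.001
finger_force: 0.0
```

Request:
move_arm([
  {"x": 0.003,"y": 0,"z": 0,"yaw": 0,"fingers": 1},
  {"x": 0.004,"y": 0,"z": 0,"yaw": 0,"fingers": 1},
  {"x": 0.004,"y": 0,"z": 0,"yaw": 0,"fingers": 1},
])

```text
time: 6.4
eef_pos: [0.5705, 0.1573, 0.0783]
tcp_rot: [0.695, 0.719, -0.0, 0.0]
contact_force: [-0.4, 0.2, -0.0]
opening: -0.003
finger_force: 0.2
```

```bash
python3 g.py .28 0 .02; python3 look.py; python3 fit.py|tail -1;python3 - <<'E'
import cv2,glob,os
from plant import ctrl
f=max(glob.glob("pics/j*.png"));a=cv2.imread(f)[90:300,110:390];b=ctrl.read_camera("wrist")[:,:,::-1]
import numpy as np
cv2.imwrite("pics/v1.png",np.hstack([cv2.resize(a,(400,300)),cv2.resize(b,(400,300))]))
E
```

```text
t 6.4 tcp [0.5705 0.1573 0.0783] lane [0.1661 0.0004 0.0195] q [ 0.0978  0.2772  1.8905 -0.0001  0.9739  0.0643] F [-0.3935  0.1767 -0.0185] open -0.0033015105349165665
yaw to go 0.0034525621204652968
shift [0.1139 0.0007 0.0038]
jar at end-.05: (array([211.6972, 166.1514]), np.int32(218), array([201, 156,  21,  25], dtype=int32), array([ 0.0961, -0.01  ,  0.068 ]))
pics/j6.45.png [201 156  21  25] redge x 0.13051023052692173 cent x 0.11461163377668872
```

View pics/v1.png

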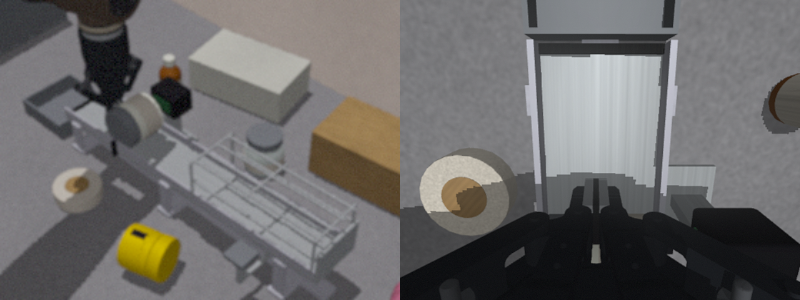

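The jar is standing against the fingers in front of the reader (side-view lane x ≈ 0.11–0.13; finger position implies 0.12). Now I hold it for over 2 s.

Request:
move_arm([
  {"x": 0,"y": 0,"z": 0,"yaw": 0,"fingers": 1},
  {"x": 0,"y": 0,"z": 0,"yaw": 0,"fingers": 1},
  {"x": 0,"y": 0,"z": 0,"yaw": 0,"fingers": 1},
  {"x": 0,"y": 0,"z": 0,"yaw": 0,"fingers": 1},
  {"x": 0,"y": 0,"z": 0,"yaw": 0,"fingers": 1},
])

```text
time: 7.0
eef_pos: [0.5704, 0.1575, 0.0782]
tcp_rot: [0.695, 0.719, -0.0, 0.0]
contact_force: [-0.3, 0.6, 0.4]
opening: 0.001
finger_force: 0.0
```

Request:
move_arm([
  {"x": 0,"y": 0,"z": 0,"yaw": 0,"fingers": 1},
  {"x": 0,"y": 0,"z": 0,"yaw": 0,"fingers": 1},
  {"x": 0,"y": 0,"z": 0,"yaw": 0,"fingers": 1},
  {"x": 0,"y": 0,"z": 0,"yaw": 0,"fingers": 1},
  {"x": 0,"y": 0,"z": 0,"yaw": 0,"fingers": 1},
])

```text
time: 7.5
eef_pos: [0.5704, 0.1576, 0.0782]
tcp_rot: [0.695, 0.719, -0.0, -0.0]
contact_force: [0.4, -0.4, 0.1]
opening: 0.002
finger_force: 0.0
```

Request:
move_arm([
  {"x": 0,"y": 0,"z": 0,"yaw": 0,"fingers": 1},
  {"x": 0,"y": 0,"z": 0,"yaw": 0,"fingers": 1},
  {"x": 0,"y": 0,"z": 0,"yaw": 0,"fingers": 1},
  {"x": 0,"y": 0,"z": 0,"yaw": 0,"fingers": 1},
  {"x": 0,"y": 0,"z": 0,"yaw": 0,"fingers": 1},
])

```text
time: 8.0
eef_pos: [0.5704, 0.1576, 0.0782]
tcp_rot: [0.695, 0.719, 0.0, -0.0]
contact_force: [-0.0, 0.6, 0.5]
opening: 0.002
finger_force: 0.1
```

Request:
move_arm([
  {"x": 0,"y": 0,"z": 0,"yaw": 0,"fingers": 1},
  {"x": 0,"y": 0,"z": 0,"yaw": 0,"fingers": 1},
  {"x": 0,"y": 0,"z": 0,"yaw": 0,"fingers": 1},
  {"x": 0,"y": 0,"z": 0,"yaw": 0,"fingers": 1},
  {"x": 0,"y": 0,"z": 0,"yaw": 0,"fingers": 1},
])

```text
time: 8.5
eef_pos: [0.5704, 0.1576, 0.0782]
tcp_rot: [0.695, 0.719, -0.0, -0.0]
contact_force: [0.1, 0.1, -0.6]
opening: -0.004
finger_force: 0.1
```

```bash
python3 look.py; python3 fit.py|tail -1; python3 g.py .285 0 .022
```

```text
jar at end-.05: (array([211.0172, 166.125 ]), np.int32(232), array([200, 156,  22,  24], dtype=int32), array([ 0.0985, -0.01  ,  0.0668]))
pics/j8.55.png [200 156  22  24] redge x 0.13051023052692173 cent x 0.11698843018609403
t 8.55 tcp [0.5704 0.1576 0.0782] lane [0.1664 0.0005 0.0195] q [ 0.0983  0.2772  1.8906 -0.      0.9739  0.0643] F [-0.2028  0.7516 -1.1138] open -0.0005419571628349833
yaw to go 0.003918286142187366
shift [0.1186 0.001  0.002 ]
```

Request:
move_arm([
  {"x": 0.002,"y": 0,"z": 0,"yaw": 0,"fingers": 1},
  {"x": 0.006,"y": 0,"z": 0,"yaw": 0,"fingers": 1},
  {"x": 0.01,"y": 0,"z": 0,"yaw": 0,"fingers": 1},
  {"x": 0.015,"y": 0,"z": 0,"yaw": 0,"fingers": 1},
  {"x": 0.02,"y": 0,"z": 0,"yaw": 0,"fingers": 1},
])

```text
time: 9.05
eef_pos: [0.5697, 0.1781, 0.0782]
tcp_rot: [0.695, 0.719, 0.0, -0.0]
contact_force: [-0.2, -0.1, -0.0]
opening: -0.001
finger_force: 0.0
```

Request:
move_arm([
  {"x": 0.005,"y": 0,"z": 0,"yaw": 0,"fingers": 1},
  {"x": 0.01,"y": 0,"z": 0,"yaw": 0,"fingers": 1},
  {"x": 0.015,"y": 0,"z": 0.001,"yaw": 0,"fingers": 1},
  {"x": 0.02,"y": 0,"z": 0.001,"yaw": 0,"fingers": 1},
  {"x": 0.025,"y": 0,"z": 0.001,"yaw": 0,"fingers": 1},
])

```text
time: 9.55
eef_pos: [0.5688, 0.203, 0.0771]
tcp_rot: [0.695, 0.719, -0.0, -0.0]
contact_force: [0.3, -0.7, -0.3]
opening: 0.004
finger_force: 0.1
```

Request:
move_arm([
  {"x": 0.005,"y": 0,"z": 0,"yaw": 0,"fingers": 1},
  {"x": 0.01,"y": 0,"z": 0,"yaw": 0,"fingers": 1},
  {"x": 0.015,"y": 0,"z": 0,"yaw": 0,"fingers": 1},
  {"x": 0.02,"y": 0,"z": 0.001,"yaw": 0,"fingers": 1},
  {"x": 0.025,"y": 0,"z": 0.001,"yaw": 0,"fingers": 1},
])

```text
time: 10.05
eef_pos: [0.5679, 0.2279, 0.076]
tcp_rot: [0.695, 0.719, -0.0, -0.0]
contact_force: [-0.8, -0.0, -0.5]
opening: -0.004
finger_force: 0.0
```

Request:
move_arm([
  {"x": 0.005,"y": 0,"z": 0,"yaw": 0,"fingers": 1},
  {"x": 0.01,"y": 0,"z": 0,"yaw": 0,"fingers": 1},
  {"x": 0.015,"y": 0,"z": 0,"yaw": 0,"fingers": 1},
  {"x": 0.019,"y": 0,"z": 0,"yaw": 0,"fingers": 1},
  {"x": 0.023,"y": 0,"z": 0,"yaw": 0,"fingers": 1},
])

```text
time: 10.55
eef_pos: [0.5673, 0.2509, 0.0762]
tcp_rot: [0.695, 0.719, 0.0, 0.0]
contact_force: [0.7, 0.3, 0.1]
opening: 0.001
finger_force: 0.0
```

Request:
move_arm([
  {"x": 0.003,"y": 0,"z": 0,"yaw": 0,"fingers": 1},
  {"x": 0.006,"y": 0,"z": 0,"yaw": 0,"fingers": 1},
  {"x": 0.009,"y": 0,"z": 0,"yaw": 0,"fingers": 1},
  {"x": 0.012,"y": 0,"z": 0,"yaw": 0,"fingers": 1},
  {"x": 0.015,"y": 0,"z": 0,"yaw": 0,"fingers": 1},
])

```text
time: 11.05
eef_pos: [0.5668, 0.2657, 0.0762]
tcp_rot: [0.695, 0.719, -0.0, 0.0]
contact_force: [0.1, 1.3, -0.4]
opening: 0.0
finger_force: 0.0
```

```bash
python3 look.py; python3 fit.py|sort -V|tail -1; python3 g.py .29 0 .022
```

```text
jar at end-.05: (array([181.4359, 147.2308]), np.int32(39), array([176, 141,  12,  12], dtype=int32), array([ 0.2036, -0.01  ,  0.07  ]))
pics/j11.10.png [176 141  12  12] redge x 0.25764181830345706 cent x 0.22546590850083226
t 11.1 tcp [0.5667 0.2662 0.0762] lane [0.275  0.0009 0.0216] q [0.2771 0.3468 1.8049 0.0004 0.9897 0.2427] F [-0.876   0.3573  0.6826] open -0.0034308408002022986
yaw to go 0.0040488168993775275
shift [0.015  0.001  0.0002]
```

Request:
move_arm([
  {"x": 0.002,"y": 0,"z": 0,"yaw": 0,"fingers": 1},
  {"x": 0.004,"y": 0,"z": 0,"yaw": 0,"fingers": 1},
  {"x": 0.006,"y": 0,"z": 0,"yaw": 0,"fingers": 1},
  {"x": 0.008,"y": 0,"z": 0,"yaw": 0,"fingers": 1},
  {"x": 0.01,"y": 0,"z": 0,"yaw": 0,"fingers": 1},
])

```text
time: 11.6
eef_pos: [0.5664, 0.2757, 0.0762]
tcp_rot: [0.695, 0.719, -0.0, -0.0]
contact_force: [-0.2, 0.0, 0.4]
opening: -0.002
finger_force: 0.0
```

Request:
move_arm([
  {"x": 0.002,"y": 0,"z": 0,"yaw": 0,"fingers": 1},
  {"x": 0.004,"y": 0,"z": 0,"yaw": 0,"fingers": 1},
  {"x": 0.006,"y": 0,"z": 0,"yaw": 0,"fingers": 1},
  {"x": 0.008,"y": 0,"z": 0,"yaw": 0,"fingers": 1},
  {"x": 0.01,"y": 0,"z": 0,"yaw": 0,"fingers": 1},
])

```text
time: 12.1
eef_pos: [0.5661, 0.2857, 0.0762]
tcp_rot: [0.695, 0.719, -0.0, -0.0]
contact_force: [-0.5, -0.5, -0.6]
opening: 0.003
finger_force: 0.0
```

```bash
python3 g.py; python3 - <<'E'
from jar import *
a=ctrl.read_camera("side")[:,:,::-1][80:290,70:350];b=ctrl.read_camera("wrist")[:,:,::-1]
cv2.imwrite("pics/v2.png",np.hstack([cv2.resize(a,(400,300)),cv2.resize(b,(400,300))]))
E
```

```text
t 12.1 tcp [0.5661 0.2857 0.0762] lane [0.2946 0.001  0.0223] q [0.3076 0.3624 1.7842 0.     0.995  0.2736] F [-0.4576 -0.4637 -0.6094] open 0.003091430766231775
yaw to go 0.0038875080113056626
```

View pics/v2.png

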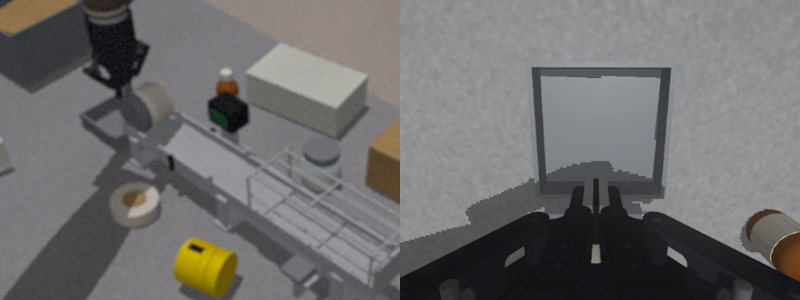

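```bash
python3 look.py; python3 fit.py|sort -V|tail -1
```

```text
jar at end-.05: (array([176.0588, 147.7647]), np.int32(17), array([174, 145,   5,   8], dtype=int32), array([ 0.2266, -0.01  ,  0.0573]))
pics/j12.25.png [174 145   5   8] redge x 0.2937106950540209 cent x 0.24631277184422903
```

Request:
move_arm([
  {"x": 0.005,"y": 0,"z": 0,"yaw": 0,"fingers": 1},
  {"x": 0.01,"y": 0,"z": 0,"yaw": 0,"fingers": 1},
  {"x": 0.013,"y": 0,"z": -0.02,"yaw": 0,"fingers": 1},
  {"x": 0.02,"y": 0,"z": -0.06,"yaw": 0,"fingers": 1},
  {"x": 0.03,"y": 0,"z": -0.1,"yaw": 0,"fingers": 1},
])

```text
time: 12.75
eef_pos: [0.5643, 0.3156, 0.1761]
tcp_rot: [0.695, 0.719, -0.001, -0.001]
contact_force: [0.7, 0.3, -0.3]
opening: -0.004
finger_force: 0.0
```

Request:
move_arm([
  {"x": 0.03,"y": 0,"z": -0.04,"yaw": 0,"fingers": 1},
  {"x": 0.07,"y": 0,"z": -0.06,"yaw": 0,"fingers": 1},
  {"x": 0.1,"y": 0,"z": -0.06,"yaw": 0,"fingers": 1},
  {"x": 0.1,"y": 0,"z": -0.06,"yaw": 0,"fingers": 1},
])

```text
time: 13.15
eef_pos: [0.561, 0.4194, 0.2377]
tcp_rot: [0.694, 0.72, 0.002, -0.0]
contact_force: [0.4, 0.6, -0.5]
opening: 0.005
finger_force: 0.0
```

```bash
python3 look.py; python3 fit.py|sort -V|tail -1; python3 - <<'E'
import cv2,glob
from h import *
t=ctrl.read_camera("top")[:,:,::-1]
cv2.imwrite("pics/v3.png",cv2.resize(t[130:300,90:300],None,fx=3.5,fy=3.5,interpolation=cv2.INTER_CUBIC))
E
```

```text
jar at end-.05: (array([178.3125, 145.5117]), np.int32(256), array([165, 137,  25,  20], dtype=int32), array([ 0.2154, -0.01  ,  0.0695]))
pics/j13.20.png [165 137  25  20] redge x 0.24977106248184494 cent x 0.23753077737180642
```

View pics/v3.png

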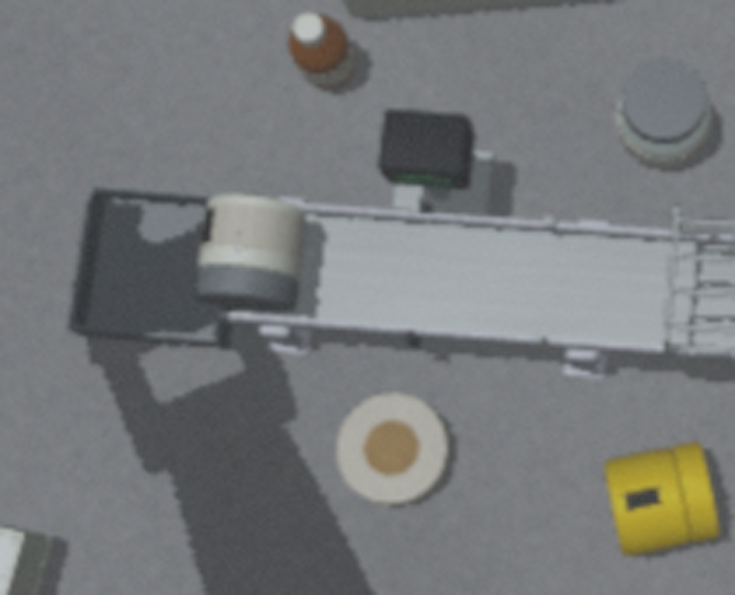

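The jar lies square in the lane against the lip. The hand is clear of it and the bystanders haven't moved, so I'm handing in.

```bash
python3 -c "
from plant import ctrl
print(ctrl.sign_off())"
```

```text
the job is handed in; nothing more can be done
None
```

The jar was released, met, braked and held about 2 s at the label reader, then let down to rest against the end lip; the hand is clear and the job was handed in at about 13 s, though sign-off returned no verdict.

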